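# Turn the glue-up's sign to green

### The arm

A 6-joint arm with a two-finger parallel gripper is mounted at the origin on the work surface. World frame = base frame: x ahead of the robot, y to its left, z up, the work surface at z = 0. Lengths are in m, angles in rad, forces in N, time in s.
With the tool pointing down it reaches from about 0.35 to 0.775 m from the base axis. Payload 5.5 kg.
Tool frame: the origin (TCP) lies midway between the tips of the shut fingers; the grasp point (between the pads) lies 19 mm behind it; z points along the fingers, y is the line along which they close (so a half turn about z gives the same grasp; the last joint's range is limited). The gripper opens to 85 mm and grips with 20 to 120 N. Pads are 22 mm wide; open, the fingers measure 114 mm over their backs; the gripper's body (76 mm by 85 mm) begins 54 mm behind the grasp point. The pads swing forward as they close: fully open they stand 13 mm farther back than shut.
Start: joints at [1.118, 0.313, 0.046, 1.304, 0, 1.431], TCP at [0.177, 0.547, 0.231] pointing down, gripper open.
Joint ranges: [-2.76, 2.76], [-0.86, 1.69], [-1.03, 1.26], [-2.2, 2.34], [-1.47, 1.5], [-3.14, 3.14]. Speed limits (rad/s): [2.57, 2.57, 3.14, 3.14, 3.14, 3.14].

### API

Orientations are given as a rotation vector (axis times angle).
In Python, from plant import manip, kinematics, imaging, job, models gives the robot as it stands. Calls block until the motion is done:
- manip.move_to(position, orientation): joint-space move of the TCP to a pose.
- manip.servo_line(position, frame=None, velocity=0.15): straight line of the TCP; frame=None keeps the orientation; velocity is the mean speed in m/s.
- manip.goto_joints(angles): joint-space move.
- manip.set_gripper(opening, newtons=None): finger opening in m; newtons is the grip in N (None keeps the last); returns when the fingers have stopped.
- manip.wait(seconds).
- kinematics.ik(position, orientation): joint angles nearest the present ones, or None.
- manip.get_obs(): the state.
- imaging.capture(name): name is "scene" or "top"; returns the picture (420x560x3 uint8, red, green, blue); there is no depth.
- imaging.camera_model(name): a dict with "camera_matrix" (3x3 intrinsics, pixels), "D" ([k1, k2, p1, p2, k3] as OpenCV has them; the pictures are not rectified), "position" and "orientation" of the camera in the world. Camera axes: x right, y down, z forward; pixel columns grow to the right and rows downward; lengths in m; the calibration is good to about 2 mm. A picture is of the moment at which its call begins. camera_model takes no time and is no camera call.
A pose or a line that the arm cannot do raises manip.MotionError and nothing moves.
- job.close_job(): hands the job in; it is judged then, once.
Trained networks look in the newest picture that a camera, given by its name, has taken for a name from the list of things; names that differ only in an ending like _2 or _b are one class to them, and where a whole thing is asked for, a point or a joint stands for the part that bears it (a point fixed in the world has none). Each returns a list of dicts, best first, with "score" (0 to 1); they miss things now and then, are a little off and sometimes report something else, mostly with a low value. They report only what shows in the picture. A call takes as long as a camera call.
- models.recognise(camera, target): "xy" ([column, row] in pixels, amid what is visible of it).
- models.silhouettes(camera, target): "pixels" (420x560 bool, what is visible of it) and "xy" ([column, row] in pixels, amid what is visible of it).
The state is a dict: "time": time; "joint_pos": joint angles; "qd": joint speeds; "joint_efforts": joint torques, N m; "ee_pos": TCP position; "eef_rot": TCP orientation; "ft_force": force on the tool from outside, world axes, zero at the start; "ft_torque": the same for the moment, N m; "finger_gap": finger opening in m; "finger_force": force on a finger pad.
Only numpy, scipy, OpenCV 4.12 (cv2) and the standard library are available. Lean on these libraries where they do the work, as an engineer would, in place of code of your own. Each camera call takes 0.05 s, during which the arm holds its last target. There are 200 camera calls.

### The job

The glue on the clamped wooden slats has set. Turn the two-sided sign that stands on that job's board half a turn on its post, so that the green face looks squarely out over the clamped slats, where the red face looks now. Leave the sign of the freshly painted blue box showing red.

Things in the scene. Friction and masses are not known exactly. Their poses are not given: they have to be found in the camera images.
- glue_stand: Glue-up job, fixed: plywood board 235 x 160 x 16 mm with three wooden slats in two red clamps (top 56 mm above bench) and a steel post bearing the sign. Origin: on the post's axis at the bench surface; +x from post to slats (roughly away from the robot), z up. Board x -65 to +170 mm, y +-80; slats and clamps x +53 to +168.
- glue_sign (a joint): Its sign's angle, rad, counter-clockwise from above. Upright plate 150 wide, 95 tall, 12 mm thick, edges 80 and 175 mm above bench, pivoted at mid-width. Red face (white bar), green face (white disc). At 0 (starts within 0.2) it lies along the stand's y, red to +x; at +-3.14 green to +x. Turns both ways, no stops, under 1 N at the edge, stays where left.
- paint_stand: Paint job, fixed: the same board, post and sign, but with an open blue box 95 x 130 x 45 mm (rim 61 mm above the bench) in place of the slats. Origin and axes as for the glue-up's board.
- paint_sign (a joint): Angle of the paint job's sign, the same kind of sign measured in the same way: within 0.2 of 0 at the start, red over the blue box. To be left alone.

How it is judged:
At the end, for the whole second after the job is handed in: The glue-up's sign stands still with its green face over the clamped slats, square to its board within 15 degrees, and the paint job's sign still shows red over the blue box, within 20 degrees of square ((value of joint glue_sign between 2.88 and 3.4 rad or value of joint glue_sign between -3.4 and -2.88 rad) and velocity of joint glue_sign between -0.1 and 0.1 rad/s and value of joint paint_sign between -0.35 and 0.35 rad); the robot touches nothing.
It fails at once if the paint job's sign is turned away (more than 20 degrees from square) (value of joint paint_sign above 0.35 rad or value of joint paint_sign below -0.35 rad).
It also fails if it takes over 37 s, if anything falls off the work surface, if the arm or the gripper's body presses on something with over 40 N, if the wrist force passes 120 N, or if a joint passes its speed limit or range.

## Working session

There is one attempt and no reset: what is moved stays moved. The work goes in short steps, each a Python script; the robot and the scene stay as the last script left them, time stands still between calls to the robot, and variables do not carry over. Pictures are saved under pics/ and viewed, at most 10 in all, crops included, and the job is handed in when it is done.

```bash
mkdir -p pics
python3 - <<'E'
from plant import manip, kinematics, imaging, job, models
import cv2,numpy as np
for c in ("scene","top"):
    im=imaging.capture(c); cv2.imwrite(f"pics/{c}0.png",im[:,:,::-1])
    m=imaging.camera_model(c); print(c,m)
    for t in ("glue_stand","glue_sign","paint_stand","paint_sign"):
        print(t,[(np.round(d["xy"]),round(d["score"],2)) for d in models.recognise(c,t)])
print(manip.get_obs())
E
```

```text
scene {'camera_matrix': array([[449.27526995,   0.        , 276.78977169],
       [  0.        , 449.27526995, 205.6814425 ],
       [  0.        ,   0.        ,   1.        ]]), 'D': array([-0.00064474,  0.        ,  0.        ,  0.        ,  0.        ]), 'position': array([ 0.83992191, -0.4691401 ,  0.7935504 ]), 'orientation': array([-2.37270809, -0.74569263,  0.23504857])}
glue_stand [(array([213., 324.]), 0.67)]
glue_sign [(array([179., 288.]), 0.62)]
paint_stand [(array([362., 185.]), 0.82)]
paint_sign [(array([345., 150.]), 0.94)]
top {'camera_matrix': array([[495.07602105,   0.        , 282.13031889],
       [  0.        , 495.07602105, 210.99894154],
       [  0.        ,   0.        ,   1.        ]]), 'D': array([0.00526841, 0.        , 0.        , 0.        , 0.        ]), 'position': array([0.38322026, 0.01267212, 0.88121708]), 'orientation': array([-2.1632937 ,  2.13275278, -0.22763683])}
glue_stand [(array([408., 196.]), 0.78)]
glue_sign [(array([434., 206.]), 0.95)]
paint_stand [(array([157., 158.]), 0.66)]
paint_sign [(array([146., 168.]), 0.75)]
{'time': 0.5, 'joint_pos': array([ 1.11839116e+00,  3.13224832e-01,  4.60597277e-02,  1.30360809e+00,
       -1.62287486e-05,  1.43124356e+00]), 'qd': array([-0.00109231, -0.00217062,  0.00073512,  0.00195654,  0.00058489,
        0.0002759 ]), 'joint_efforts': array([-1.19580585e-03, -4.79994893e+01,  2.98536837e+01,  1.81245287e-03,
       -1.39197341e-04,  8.19570630e-06]), 'ee_pos': array([0.17696535, 0.54710833, 0.23129254]), 'eef_rot': array([4.89422247e-01, 3.10321290e+00, 2.73264812e-05]), 'ft_force': array([0.08903314, 0.22685252, 0.35148855]), 'ft_torque': array([-0.00627375, -0.00932115, -0.02022597]), 'finger_force': 0.0, 'finger_gap': 0.08544582788523361}
```

View pics/scene0.png

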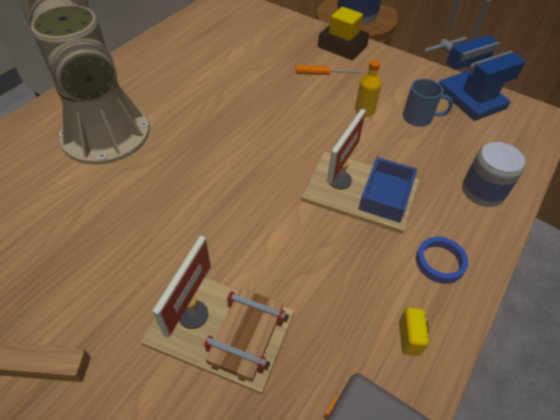

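View pics/top0.png

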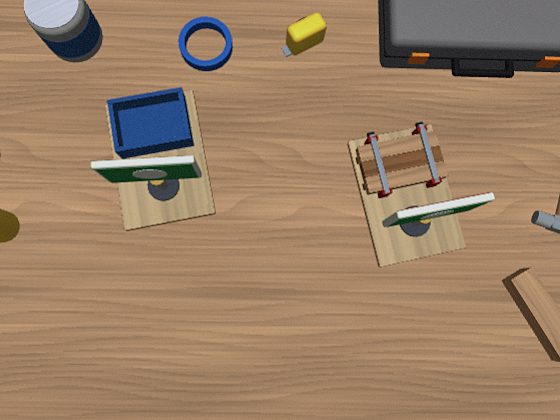

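The views show the glue-up at the right in top: board corners near (349,142), (431,124), (465,247) and (379,266), and sign top edge from about (397,210) to (493,197). It is the lower-left board in scene. The paint job is well apart at (157,158) in top. I'll zoom in for the corners.

Run:
```python
import cv2,numpy as np
a=cv2.imread("pics/top0.png")[115:275,340:500]; b=cv2.imread("pics/scene0.png")[230:390,140:300]
cv2.imwrite("pics/z.png",np.hstack([cv2.resize(x,None,fx=2.5,fy=2.5,interpolation=cv2.INTER_CUBIC) for x in (a,b)]))
```

```text
(no output)
```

View pics/z.png

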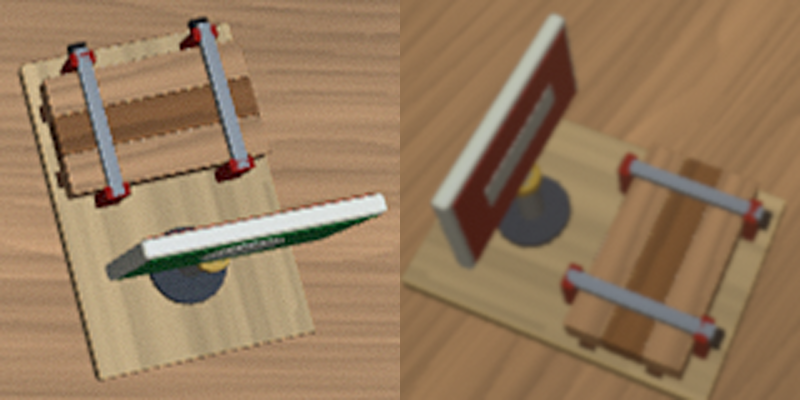

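```bash
cat > geo.py <<'E'
import cv2,numpy as np
from plant import imaging
def unproj(cam,px,z):
    m=imaging.camera_model(cam); R=cv2.Rodrigues(m["orientation"])[0]
    n=cv2.undistortPoints(np.array(px,float).reshape(-1,1,2),m["camera_matrix"],m["D"])[:,0]
    d=np.c_[n,np.ones(len(n))]@R.T; p=m["position"]
    return p+d*((z-p[2])/d[:,2])[:,None]
E
python3 - <<'E'
from geo import *
np.set_printoptions(precision=4,suppress=True)
L=np.linalg.norm
b=unproj("top",np.array([[22,66],[230,25],[314,330],[100,380]])/2.5+[340,115],.016)[:,:2]
print("board",b,[L(b[i]-b[i-1]) for i in range(4)])
ax=(b[0]+b[1]-b[2]-b[3]); ax/=L(ax); lat=b[0]+b[3]-b[1]-b[2]
print("yaw",np.arctan2(ax[1],ax[0]),np.arctan2(-lat[0],lat[1]),"post",(b[2]+b[3])/2+.065*ax, b.mean(0)-.0525*ax)
for c,p in (("top",np.array([[142,250],[385,202.]])/2.5+[340,115]),("scene",np.array([[164,21],[49,203.]])/2.5+[140,230])):
    e=unproj(c,p,.175)[:,:2]; d=e[0]-e[1]; print(c,e,"len",L(d),"mid",e.mean(0),"ang",np.arctan2(-d[0],d[1]))
E
```

```text
board [[ 0.6662 -0.1404]
 [ 0.7015 -0.2959]
 [ 0.4756 -0.3468]
 [ 0.4381 -0.1926]] [np.float64(0.23401117321660647), np.float64(0.15938679427885058), np.float64(0.23154364762849125), np.float64(0.1587163402688425)]
yaw 0.2234511647473711 0.23060843127492947 post [ 0.5203 -0.2553] [ 0.5192 -0.2556]
top [[ 0.504  -0.1814]
 [ 0.5354 -0.3275]] len 0.14945032678493955 mid [ 0.5197 -0.2545] ang 0.21146430342124597
scene [[ 0.5148 -0.1846]
 [ 0.5433 -0.3228]] len 0.14109870758968915 mid [ 0.5291 -0.2537] ang 0.20317725520549268
```

Run:
```python
from geo import *
np.set_printoptions(precision=1,suppress=True)
P=np.array([[.6662,-.1404,.016],[.7015,-.2959,.016],[.4756,-.3468,.016],[.4381,-.1926,.016],[.504,-.1814,.175],[.5354,-.3275,.175]])
m=imaging.camera_model("scene");R=cv2.Rodrigues(m["orientation"])[0]
q=cv2.projectPoints(P,cv2.Rodrigues(R.T)[0],-R.T@m["position"],m["camera_matrix"],m["D"])[0][:,0]
print(q, (q-[140,230])*2.5+[400,0])
im=cv2.imread("pics/scene0.png")
for u,v in q: cv2.circle(im,(int(round(u*1)),int(round(v))),2,(255,0,255),-1)
cv2.imwrite("pics/o.png",cv2.resize(im[220:400,130:310],None,fx=3.3,fy=3.3))
```

```text
[[292.3 309.1]
 [258.7 391.4]
 [138.8 340.2]
 [181.7 267.8]
 [201.8 234. ]
 [153.4 310.8]] [[780.9 197.7]
 [696.9 403.5]
 [396.9 275.6]
 [504.2  94.5]
 [554.6  10. ]
 [433.6 201.9]]
```

View pics/o.png

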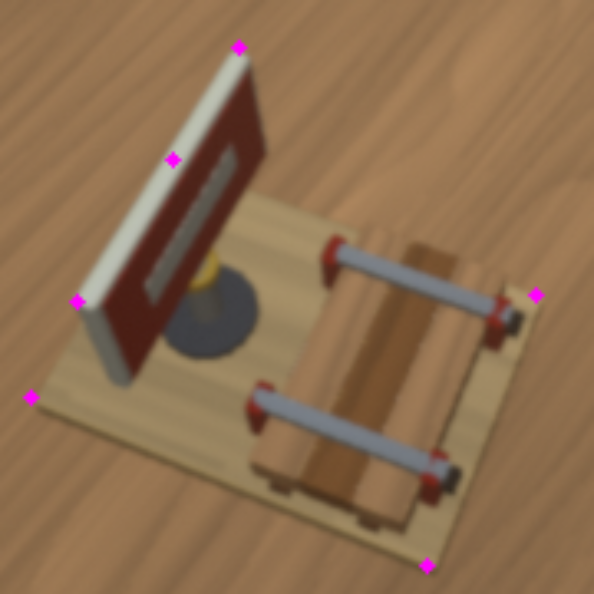

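```bash
cat > h.py <<'E'
import numpy as np
from scipy.spatial.transform import Rotation as Ro
def down(a): # tool z down, tool y along heading a
    y=np.array([np.cos(a),np.sin(a),0]); z=np.array([0,0,-1.]); return Ro.from_matrix(np.c_[np.cross(y,z),y,z]).as_rotvec()
E
python3 - <<'E'
from plant import manip, kinematics
from h import *
np.set_printoptions(precision=3,suppress=True)
c=np.array([.5215,-.2547,.27])
o=manip.get_obs()
for a in (.208,.208+np.pi): print(a,kinematics.ik(c,down(a)),kinematics.ik([c[0],c[1],.139],down(a)))
p=o["ee_pos"].copy(); p[2]=.30
manip.servo_line(p)
manip.move_to(c+[0,0,.03],down(.208))
o=manip.get_obs(); print(o["time"],o["joint_pos"],o["ee_pos"])
E
```

```text
0.208 [-0.593  0.317  0.146  1.399  0.     0.77 ] [-0.593  0.365 -0.11   1.096  0.     0.77 ]
3.3495926535897933 [-0.593  0.317  0.146  1.399  0.    -2.371] [-0.593  0.365 -0.11   1.096  0.    -2.371]
4.1667 [-0.591  0.317  0.219  1.472  0.     0.77 ] [ 0.522 -0.254  0.3  ]
```

Run:
```python
from plant import manip, kinematics, imaging
from h import *
import cv2
np.set_printoptions(precision=3,suppress=True)
manip.servo_line([.5215,-.2547,.139],velocity=.12)
o=manip.get_obs(); print(o["time"],o["ft_force"],o["ee_pos"])
manip.set_gripper(.03,20); o=manip.get_obs(); print(o["time"],o["ft_force"],o["finger_gap"],o["finger_force"])
im=imaging.capture("scene"); cv2.imwrite("pics/g.png",cv2.resize(im[170:400,100:330,::-1],None,fx=2.5,fy=2.5))
```

```text
5.6583 [ 0.079  0.191 -0.31 ] [ 0.522 -0.255  0.14 ]
6.2333 [-0.69  -0.663  0.539] 0.03027372517956982 0.0
```

View pics/g.png

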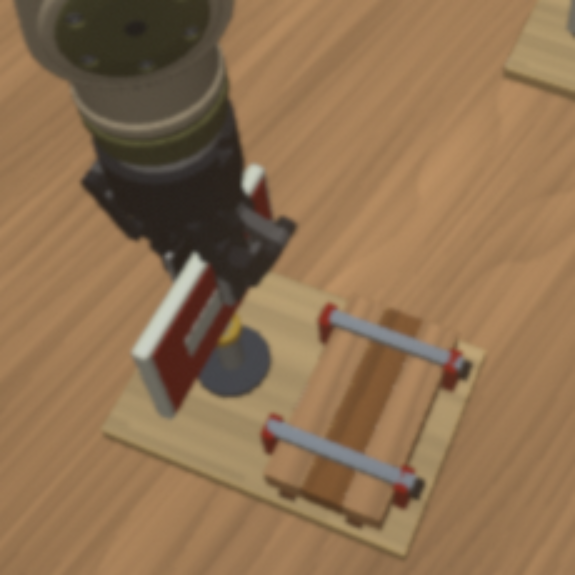

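The fingers straddle the plate at mid-width over the post at (230,270), with nothing else touched. Next I close the gripper gently and turn joint 6 in steps, watching the force.

Run:
```python
from plant import manip, kinematics, imaging
from h import *
np.set_printoptions(precision=3,suppress=True)
def st(t):
    o=manip.get_obs(); print(t,o["time"],o["ft_force"],o["ft_torque"],o["finger_gap"],o["finger_force"],o["joint_pos"][5]); return o
manip.set_gripper(.008,20); o=st("grip")
if o["finger_gap"]<.0105: raise SystemExit("no plate")
q0=o["joint_pos"].copy(); q=q0.copy()
qf=kinematics.ik([.5215,-.2547,.139],down(.227+np.pi))[5]
print(q0[5],qf)
for f in (.1,.4,.7,1):
    q[5]=q0[5]+(qf-q0[5])*f; manip.goto_joints(q); o=st(f)
    if np.linalg.norm(o["ft_force"])>45: print("high"); break
```

```text
grip 6.575 [-5.532 -0.972  2.514] [-0.223  0.711  0.024] 0.011759024915251205 23.275080621242523 0.770108011437673
0.770108011437673 -2.3904023784060557
0.1 6.975 [-0.132  0.806 -0.76 ] [ 0.066 -0.161  0.074] 0.011928606428988282 22.90474534034729 0.45736172529049907
0.4 7.8833 [1.599 2.749 0.671] [ 0.513 -0.477  0.061] 0.011794095396200889 22.983405590057373 -0.4918267373806819
0.7 8.7917 [1.653 4.356 0.622] [ 0.866 -0.406  0.041] 0.01172719390138876 23.04718405008316 -1.4410850068523189
1 9.7 [-0.768  4.616  2.238] [ 0.859 -0.228 -0.001] 0.011632090508077144 23.164227604866028 -2.3892092584786346
```

Low forces and a full half turn. Release, rise, check.

Run:
```python
from plant import manip, imaging
import cv2, numpy as np
manip.set_gripper(.085)
manip.servo_line([.5215,-.2547,.29])
q=manip.get_obs()["joint_pos"].copy(); q[0]-=.9; manip.goto_joints(q); manip.wait(.3)
a=imaging.capture("top")[:300,60:560]; b=imaging.capture("scene")[90:390,120:420]
o=manip.get_obs(); print(o["time"],o["ft_force"])
cv2.imwrite("pics/f.png",np.hstack([a,b])[:,:,::-1])
```

```text
13.7917 [-0.17081366 -0.68258484 -0.09026322]
```

View pics/f.png

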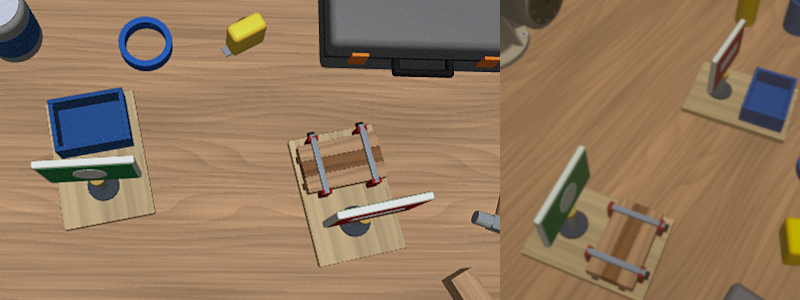

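The glue-up's sign now shows green (disc at (570,195)) toward the slats. Its top edge, (338,211) to (433,195), runs parallel to the board's edge. The paint sign still shows red, and the arm is clear.

```bash
python3 -c "
from plant import job
print(job.close_job())"
```

```text
the job is handed in; nothing more can be done
None
```

The glue-up's sign now shows green squarely over the clamped slats, the paint job's sign still shows red over the blue box, and the job was handed in at about 14 s with the arm clear.

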